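# Open the porcelain palette box

## Robot

A 6-joint arm with a two-finger parallel gripper is mounted at the origin on the work surface. World frame = base frame: x ahead of the robot, y to its left, z up, the work surface at z = 0. Lengths are in m, angles in rad, forces in N, time in s.
With the tool pointing down it reaches from about 0.35 to 0.975 m from the base axis. Payload 4.9 kg.
Tool frame: the origin (TCP) lies midway between the tips of the shut fingers; the grasp point (between the pads) lies 19 mm behind it; z points along the fingers, y is the line along which they close (so a half turn about z gives the same grasp; the last joint's range is limited). The gripper opens to 85 mm and grips with 20 to 120 N. Pads are 22 mm wide; open, the fingers measure 114 mm over their backs; the gripper's body (76 mm by 85 mm) begins 54 mm behind the grasp point. The pads swing forward as they close: fully open they stand 13 mm farther back than shut.
Start: joints at [1.208, 0.053, 1.613, -0, 1.476, -0.119], TCP at [0.151, 0.607, 0.231] pointing down, gripper open.
Joint ranges: [-3.01, 3.01], [-1.01, 2.22], [0.06, 2.58], [-1.02, 4.17], [0.09, 2.62], [-3.14, 3.14]. Speed limits (rad/s): [2.57, 2.57, 3.14, 3.14, 3.14, 3.14].

## Interface

Orientations are given as a unit quaternion [w, x, y, z].
In Python, from plant import state, grab_frame, camera_info, job_done, spot_in, masks_of, pinpoint gives the robot as it stands.
- The arm moves only by the shell command python3 -m handwheel 'ROWS' [OPENING]. ROWS is JSON, a list that holds one entry, the list of rows, each a list of 6 numbers: the shift along the world's x, y, z in m, then the turn, a rotation vector about the world's x, y, z in degrees. In form: [[[tx, ty, tz, ax, ay, az], ...]]. A call has 1 to 20 rows; each row shifts and turns the commanded pose from where the row before left it; what a row does not reach is not made up. A row lasts 1/12 s, in which the tool goes at most 41.7 mm and 7.16 degrees, less where a joint would pass 70% of its speed; a pose out of reach is approached as far as the arm can. A call is refused whole if a number of a shift passes 0.0417 or a number of a turn 7.16, either way. A call with a gripper value outside its range is refused whole. OPENING is the opening, from 0 (shut) to 1 (fully open), set as the call begins (- or left out, the last holds). The fingers move at their own pace and stop on an object; the grip force is fixed at half the most. Time passes only in rows, so rows that do not move let the fingers close. It gives the time, the measured TCP pose, the force, the opening and the grip force at its end, in the units of the state.
- state(): the state, without advancing time (a new reading comes with each control period).
- grab_frame(name): name is "side" or "top"; returns (picture, depth): 400x640x3 uint8, blue, green, red; 400x640 float32, m along the optical axis (not along the pixel's ray), 0 where there is no reading.
- camera_info(name): a dict with "fx", "fy", "cx", "cy" (pixels), "T" (4x4, takes a point from camera to world coordinates). Camera axes: x right, y up, looking along -z (the intrinsics and any distortion apply to the point x, -y, -z); pixel columns grow to the right and rows downward; lengths in m; the calibration is good to about 2 mm. A picture is of the moment at which its call begins. camera_info takes no time and is no camera call.
- job_done(): hands the job in; it is judged then, once.
Trained networks look in the newest picture that a camera, given by its name, has taken for a name from the list of things; names that differ only in an ending like _2 or _b are one class to them, and where a whole thing is asked for, a point or a joint stands for the part that bears it (a point fixed in the world has none). Each returns a list of dicts, best first, with "conf" (0 to 1); they miss things now and then, are a little off and sometimes report something else, mostly with a low value. They report only what shows in the picture. A call takes as long as a camera call. They do not tell look-alikes from the thing itself.
- spot_in(camera, thing): "box" ([left, top, width, height] in pixels, round what is visible of it).
- masks_of(camera, thing): "region" (400x640 bool, what is visible of it) and "box" ([left, top, width, height] in pixels, round what is visible of it).
- pinpoint(camera, thing): "position" ([column, row] in pixels: a listed point, or the origin of a listed thing).
The state is a dict: "time": time; "joint_pos": joint angles; "joint_vel": joint speeds; "joint_efforts": joint torques, N m; "tool_pos": TCP position; "tool_rot": TCP orientation; "contact_force": force on the tool from outside, world axes, zero at the start; "ft_torque": the same for the moment, N m; "gripper_width": opening from 0.0 (shut) to 1.0 (fully open); "grasp_force": force on a finger pad.
Only numpy, scipy, OpenCV 4.12 (cv2) and the standard library are available. Lean on these libraries where they do the work, as an engineer would, in place of code of your own. Each camera call takes 0.05 s, during which the arm holds its last target. There are 200 camera calls.

## Task

Open the white palette box for painting: press down the thumb tab at the middle of its front until the lid springs ajar, then push the lid back until it rests fully open against its stop, and come away with it standing open. Light pushes of the fingertips are enough: do not grip or force the tab or the lid, leave the box standing where it is, and do not knock over, push about or pick up the two pigment bottles, the water pot or the brush.

Things in the scene. Friction and masses are not known exactly. Their poses are not given: they have to be found in the camera images.
- palette: White enamelled steel palette box with porcelain paint wells inside, loose on the bench, 2 kg on four rubber feet. 150 mm deep (x), 240 mm wide (y), 52 mm high with the lid shut (base 40 mm, lid 12 mm). Origin: centre of its underside, at bench height. Its x axis points from the front (with the thumb tab, roughly towards the robot) to the hinge at the rear, y to its left, z up
- lid (a joint): Damped hinge of the lid (0.10 to 0.21 kg) along the box's y axis: 0.01 rad shut and caught; about 0.43 ajar, where a sprung pin lifts it by itself in 0.3 s when the catch lets go (front edge then 104 mm above the bench); 1.57 upright; 1.85 fully open, leaning back on its stop. Let go below 1.4 it falls back onto the pin, beyond 1.55 it falls open by itself within 2 s and stays
- lid_hinge (a point): Point on the hinge axis at mid-width: 79 mm behind the palette's origin (box +x), 40 mm above its underside
- lid_edge (a point): Middle of the lower front edge of the lid, 154 mm from the hinge axis; it moves with the lid. The lid is a shallow tray 150 x 240 mm, upside down when shut: a 3 mm panel with a 10 mm deep rim 3 mm thick. Halfway along the front rim a catch lip 34 mm wide sticks out 8 mm
- tab (a joint): Pivot of the thumb tab: 0 rad up (catch hooked over the lid's lip), 0.35 fully down. The lid is let go at about 0.2 rad. Spring-loaded, takes about 3 N to start, 4.5 N to let the lid go and 7 N fully down at the pressing point; springs back when let go
- tab_pad (a point): Pressing point on the ribbed steel thumb tab, a level plate 36 mm wide that sticks out 42 mm in front of its pivot (88 mm before the palette's origin). The point: on its upper face at mid-width, 118 mm before the palette's origin, 12 mm inside the outer end, 28 mm above the bench; pressing sinks it up to 10 mm. The hook at the pivot stands up to 52 mm and tips 9 mm outwards when pressed
- bottle_big: Stoppered glass pigment bottle, 64 mm diameter, 135 mm high, loose, upright beside the box. Origin: centre of its underside
- bottle_small: Stoppered glass pigment bottle, 50 mm diameter, 100 mm high, loose, upright beside the box. Origin: centre of its underside
- water_pot: White ceramic cup without handle, 84 mm diameter, 75 mm high, loose, upright beside the box. Origin: centre of its underside
- wash_brush: Flat wash brush lying on the bench in front of the box to its left, 195 mm long (along its x axis, bristles at +x), 46 mm wide, 11 mm thick. Origin: under the shoulder of its handle, at bench height, about 108 mm from the handle's end
Mind the look-alikes: they are no part of the job. Several things have the shape of the water_pot; the one meant has the colours described above.

How it is judged:
On the way, in this order (a step that is already met when the one before it is completed fails the run):
1. the thumb tab is pressed down (value of joint tab above 0.1 rad), for 0.02 s.
2. the lid has sprung ajar (value of joint lid between 0.3 and 1.2 rad), for 0.1 s.
At the end, for the whole second after the job is handed in: The lid rests fully open (joint above 1.75 of 1.85 rad, at rest), the tab has sprung back up (below 0.08 rad), the box stands flat within 30 mm of where it stood (its hinge within 40 mm), and the bottles, pot and brush stand or lie within 20 mm of where they were, upright within 0.1 rad (value of joint lid above 1.75 rad and velocity of joint lid between -0.1 and 0.1 rad/s and value of joint tab below 0.08 rad and distance of palette from where it was at the start of the episode below 0.03 m and distance of lid_hinge from where it was at the start of the episode below 0.04 m and angle between palette's own z axis and vertical below 0.05 rad and angle between each of bottle_big, bottle_small, water_pot's own z axis and vertical below 0.1 rad and distance of each of bottle_big, bottle_small, water_pot, wash_brush from where it was at the start of the episode below 0.02 m); the robot touches nothing.
It fails at once if the tab, the lid or the box is gripped or forced (the fingers bear on it with over 30 N in all) (contact force between the fingers and palette above 30 N).
It fails at once if the palette box is lifted, tipped or shoved away (height (world z) of palette above 0.012 m or angle between palette's own z axis and vertical above 0.2 rad or distance of palette from where it was at the start of the episode above 0.04 m).
It fails at once if a bottle, the pot or the brush is picked up, knocked over or pushed about (distance of any of bottle_big, bottle_small, water_pot, wash_brush from where it was at the start of the episode above 0.03 m or angle between any of bottle_big, bottle_small, water_pot's own z axis and vertical above 0.3 rad).
It also fails if it takes over 48 s, if anything falls off the work surface, if the arm or the gripper's body presses on something with over 40 N, if the wrist force passes 120 N, or if a joint passes its speed limit or range.

## Working session

There is one attempt and no reset: what is moved stays moved. The work goes in short steps, Python scripts to look and compute and a shell command to move; the robot and the scene stay as the last step left them, time stands still between calls to the robot, and variables do not carry over. Pictures are saved under pics/ and viewed, at most 10 in all, crops included, and the job is handed in when it is done.

```bash
mkdir -p pics; cat > h.py <<'E'
import numpy as np, cv2
from plant import *
def world(cam,px,depth,info=None):
    c=info or camera_info(cam); u,v=px; d=float(depth)
    p=np.array([(u-c["cx"])/c["fx"]*d,-(v-c["cy"])/c["fy"]*d,-d,1]); return (np.array(c["T"])@p)[:3]
def onz(cam,px,z):
    c=camera_info(cam);T=np.array(c["T"]);u,v=px
    r=T[:3,:3]@np.array([(u-c["cx"])/c["fx"],-(v-c["cy"])/c["fy"],-1]);o=T[:3,3]
    return o+r*(z-o[2])/r[2]
E
python3 - <<'E'
from h import *
for cam in("top","side"):
    im,d=grab_frame(cam);cv2.imwrite(f"pics/{cam}0.png",im);c=camera_info(cam)
    print(cam,{k:v for k,v in c.items() if k!="T"},np.round(c["T"],3).tolist())
    for t,z in(("palette",0),("tab_pad",.028),("lid_hinge",.04),("lid_edge",.04),("bottle_big",0),("bottle_small",0),("water_pot",0),("wash_brush",0)):
        for r in pinpoint(cam,t)[:3]:print(t,round(r["conf"],2),np.round(r["position"]),np.round(onz(cam,r["position"],z),3))
print(state()["tool_rot"],state()["time"])
E
```

```text
top {'fx': 486.33376615337613, 'fy': 486.33376615337613, 'cx': 308.4703282407618, 'cy': 195.24203308479105} [[0.027, 0.992, -0.123, 0.502], [-0.999, 0.024, -0.024, 0.03], [-0.021, 0.123, 0.992, 1.14], [0.0, 0.0, 0.0, 1.0]]
palette 0.7 [288. 228.] [0.564 0.102 0.   ]
tab_pad 0.71 [267. 276.] [0.454 0.146 0.028]
lid_hinge 0.81 [299. 197.] [0.633 0.078 0.04 ]
lid_edge 0.88 [274. 262.] [0.486 0.13  0.04 ]
bottle_big 0.77 [369. 285.] [ 0.439 -0.087  0.   ]
bottle_small 0.56 [391. 228.] [ 0.571 -0.137  0.   ]
water_pot 0.94 [199. 195.] [0.637 0.317 0.   ]
water_pot 0.94 [349. 121.] [ 0.825 -0.034  0.   ]
water_pot 0.79 [185. 136.] [0.779 0.36  0.   ]
wash_brush 0.75 [194. 258.] [0.488 0.321 0.   ]
wash_brush 0.52 [274. 261.] [0.488 0.134 0.   ]
side {'fx': 383.51891634736864, 'fy': 383.51891634736864, 'cx': 318.9222836966675, 'cy': 196.1798082377386} [[-0.93, 0.237, -0.281, 0.388], [-0.368, -0.603, 0.708, 0.618], [-0.001, 0.762, 0.648, 0.59], [0.0, 0.0, 0.0, 1.0]]
palette 0.57 [335. 248.] [0.554 0.113 0.   ]
tab_pad 0.83 [384. 266.] [0.445 0.146 0.028]
lid_hinge 0.95 [305. 214.] [0.632 0.083 0.04 ]
lid_edge 0.63 [368. 246.] [0.485 0.119 0.04 ]
bottle_big 0.73 [409. 204.] [ 0.439 -0.079  0.   ]
bottle_small 0.83 [361. 180.] [ 0.568 -0.123  0.   ]
water_pot 0.77 [174. 307.] [0.772 0.35  0.   ]
water_pot 0.72 [200. 254.] [0.801 0.228 0.   ]
water_pot 0.59 [249. 179.] [ 0.83  -0.024  0.   ]
wash_brush 0.96 [332. 345.] [0.487 0.314 0.   ]
[8.68176474e-06 1.21606625e-01 9.92578374e-01 9.63631826e-06] 0.9
```

View pics/top0.png

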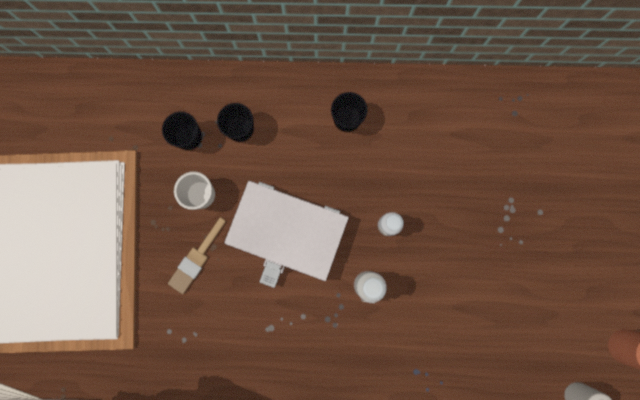

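View pics/side0.png

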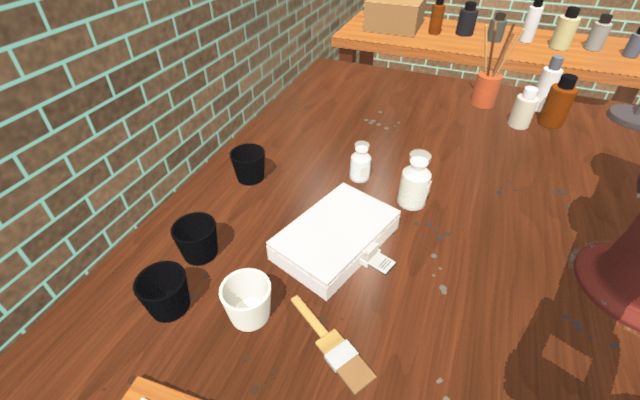

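Top view: the white palette is centred at about (287,230), its tab sticks out at (271,273), and the hinge side is at the top. The white pot meant is at (195,191); the black look-alike cups are at (182,130), (236,122) and (349,112). The bottles are at (370,287) and (391,224), and the brush at (197,258). The only things that could be taken for the palette or tab are the paper block (60,250) and the brush ferrule (190,268). I choose the tab at (271,273).

```bash
python3 - <<'E'
from h import *
im,d=grab_frame("top")
m=masks_of("top","lid")[0];reg=m["region"].astype(np.uint8);print(m["conf"],m["box"],reg.sum())
reg[d>1.2]=0
v,u=np.nonzero(m["region"]);P=np.array([world("top",(a,b),d[b,a],C) for C in [camera_info("top")] for a,b in zip(u,v)])
print(np.percentile(P[:,2],[5,25,50,75,95]).round(4))
Q=P[P[:,2]>.044]
r=cv2.minAreaRect(Q[:,:2].astype(np.float32)*1000);print(r,cv2.boxPoints(r).round())
m=masks_of("top","tab")[0];v,u=np.nonzero(m["region"]);T=np.array([world("top",(a,b),d[b,a]) for a,b in zip(u,v)])
print(m["conf"],m["box"],len(T));t=T[(T[:,2]>.015)&(T[:,2]<.036)];print(len(t),t.mean(0),cv2.minAreaRect(t[:,:2].astype(np.float32)*1000))
cv2.imwrite("pics/crop.png",cv2.resize(im[165:310,160:410],None,fx=3,fy=3,interpolation=2))
E
```

```text
0.82 [224.6, 184.2, 121.5, 95.7] 7168
[0.0494 0.0515 0.0529 0.0544 0.0563]
((558.0202026367188, 104.32200622558594), (240.21893310546875, 157.21624755859375), 71.05581665039062) [[445.  16.]
 [593. -35.]
 [671. 192.]
 [523. 243.]]
0.67 [259.9, 261.8, 19.4, 29.6] 357
267 [0.4520443  0.13974643 0.02840031] ((452.1443176269531, 139.7408447265625), (35.4326286315918, 38.28935241699219), 70.5135269165039)
```

View pics/crop.png

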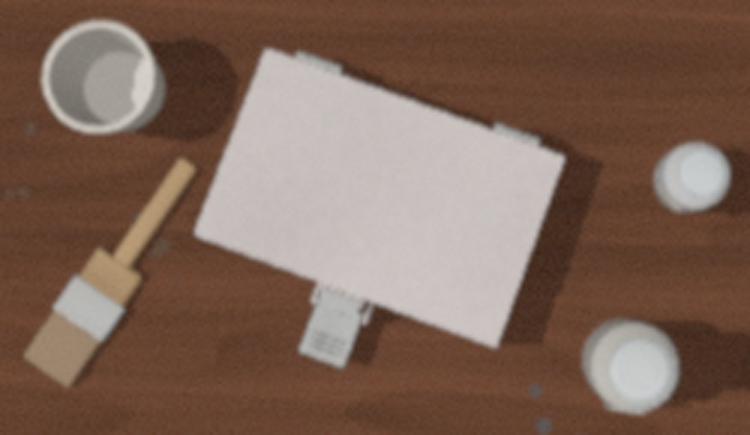

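The crop confirms one ribbed tab at crop (335,330), in front of the box with yaw of about -19°. The pad is near (0.445, 0.143). I'll shut the fingers, align with the box, tilt 25° so the fingers point forward, and go above the tab.

```bash
python3 -m handwheel '[[[0.0182,-0.029,-0.0069,0,0,-5],[0.0182,-0.029,-0.0069,-1.63,-4.73,0],[0.0182,-0.029,-0.0069,-1.63,-4.73,0],[0.0182,-0.029,-0.0069,-1.63,-4.73,0],[0.0182,-0.029,-0.0069,-1.63,-4.73,0],[0.0182,-0.029,-0.0069,-1.63,-4.73,0],[0.0182,-0.029,-0.0069,0,0,0],[0.0182,-0.029,-0.0069,0,0,0],[0.0182,-0.029,-0.0069,0,0,0],[0.0182,-0.029,-0.0069,0,0,0],[0.0182,-0.029,-0.0069,0,0,0],[0.0182,-0.029,-0.0069,0,0,0],[0.0182,-0.029,-0.0069,0,0,0],[0.0182,-0.029,-0.0069,0,0,0],[0.0182,-0.029,-0.0069,0,0,0],[0.0182,-0.029,-0.0069,0,0,0],[0,0,0,0,0,0],[0,0,0,0,0,0]]]' 0; python3 - <<'E'
from h import *
from scipy.spatial.transform import Rotation as R
s=state();w,x,y,z=s["tool_rot"];M=R.from_quat([x,y,z,w]).as_matrix();print(s["tool_pos"],M.round(3).tolist(),s["joint_pos"],s["contact_force"],s["gripper_width"])
im,d=grab_frame("side");cv2.imwrite("pics/s1.png",im)
E
```

```text
time: 2.55
tool_pos: [0.4424, 0.1406, 0.1206]
tool_rot: [0.213, 0.163, 0.963, -0.036]
contact_force: [0.2, 0.5, 0.4]
gripper_width: 0.001
grasp_force: 0.0
[0.44236313 0.14063238 0.12058187] [[-0.856, 0.33, 0.399], [0.299, 0.944, -0.139], [-0.422, -0.0, -0.906]] [ 0.29888634 -0.48594641  2.30229633 -0.30481698  0.98849372 -0.81103177] [0.17398635 0.49927328 0.35502815] 0.0007711228927420811
```

View pics/s1.png

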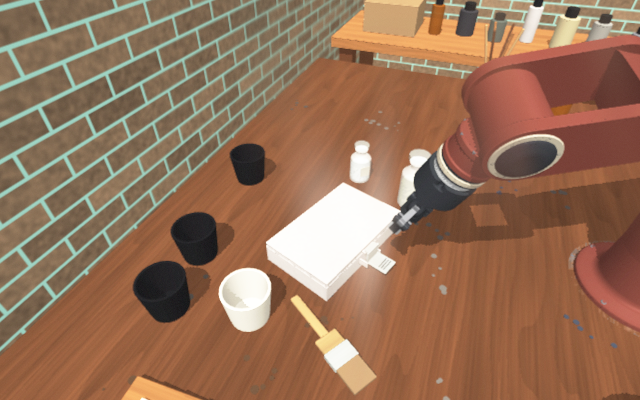

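The shut fingertips hover over the tab at about (395,228). Everything else is untouched.

```bash
python3 -m handwheel '[[[0.009,-0.0005,-0.02,0,0,0],[0,0,-0.025,0,0,0],[0,0,-0.02,0,0,0],[0,0,-0.015,0,0,0],[0,0,-0.003,0,0,0],[0,0,-0.003,0,0,0],[0,0,-0.002,0,0,0],[0,0,-0.002,0,0,0],[0,0,0,0,0,0],[0,0,0,0,0,0]]]'
```

```text
time: 3.43
tool_pos: [0.4517, 0.1423, 0.0319]
tool_rot: [0.214, 0.161, 0.963, -0.035]
contact_force: [-0.5, 0.3, 0.7]
gripper_width: -0.002
grasp_force: 0.0
```

```bash
python3 -m handwheel '[[[0,0,-0.002,0,0,0],[0,0,-0.002,0,0,0],[0,0,0,0,0,0]]]';python3 -m handwheel '[[[0,0,-0.002,0,0,0],[0,0,-0.001,0,0,0],[0,0,0,0,0,0],[0,0,0,0,0,0]]]'
```

```text
time: 3.68
tool_pos: [0.4517, 0.1423, 0.0275]
tool_rot: [0.214, 0.161, 0.963, -0.035]
contact_force: [-1.7, 1.6, 3.3]
gripper_width: -0.004
grasp_force: 1.8
time: 4.02
tool_pos: [0.4518, 0.1423, 0.0245]
tool_rot: [0.214, 0.161, 0.963, -0.035]
contact_force: [-0.3, 2.5, 4.3]
gripper_width: 0.003
grasp_force: 2.4
```

```bash
python3 -m handwheel '[[[0,0,-0.002,0,0,0],[0,0,-0.0015,0,0,0],[0,0,0,0,0,0],[0,0,0,0,0,0],[0,0,0,0,0,0],[0,0,0,0,0,0]]]'; python3 - <<'E'
from h import *
im,d=grab_frame("side");cv2.imwrite("pics/s2.png",im)
E
```

```text
time: 4.52
tool_pos: [0.4521, 0.1422, 0.0214]
tool_rot: [0.215, 0.161, 0.963, -0.036]
contact_force: [0.3, 0.4, 6.1]
gripper_width: 0.001
grasp_force: 2.8
```

View pics/s2.png

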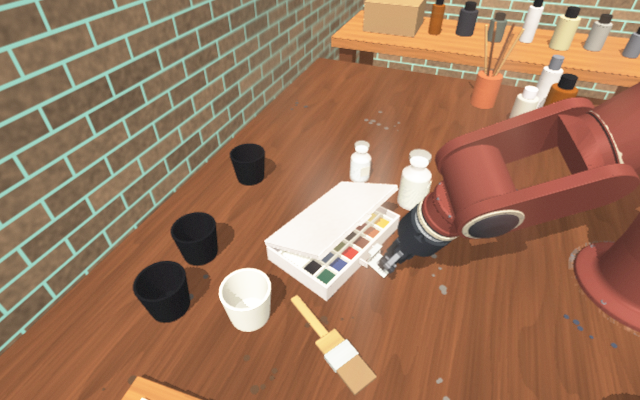

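The lid has sprung ajar (the paint wells show, and its edge is near (395,190)), and the finger is still on the tab at (385,265). Next I back off, shift 35 mm to the box's right past the hook, tilt 13° more, and reach under the front edge.

```bash
python3 -m handwheel '[[[-0.0095,0.0033,0.012,0,0,0],[-0.0095,0.0033,0.012,0,0,0],[-0.0057,-0.0166,0.0095,0,0,0],[-0.0057,-0.0166,0.0095,0,0,0],[0,0,0,-2.11,-6.15,0],[0,0,0,-2.11,-6.15,0],[0,0,0,0,0,0],[0,0,0,0,0,0]]]'; python3 - <<'E'
from h import *
p=state()["tool_pos"];d=p[:2]-np.array([.556,.104]);print("box xy",d@[.946,-.325],d@[.325,.946],p[2],state()["joint_pos"])
E
```

```text
time: 5.23
tool_pos: [0.4184, 0.1152, 0.0609]
tool_rot: [0.319, 0.155, 0.934, -0.055]
contact_force: [-0.0, -0.1, -0.4]
gripper_width: 0.001
grasp_force: 0.0
box xy -0.1337563599021977 -0.034137161260484564 0.06087178890835253 [ 0.34506371 -0.57520027  2.5235276  -0.60122161  0.74649194 -0.54158755]
```

```bash
python3 -m handwheel '[[[0.0194,-0.0067,0.0003,0,0,0],[0.0194,-0.0067,0.0003,0,0,0],[0.0194,-0.0067,0.0003,0,0,0],[0.0194,-0.0067,0.0003,0,0,0],[0,0,0,0,0,0],[0,0,0,0,0,0]]]'; python3 -m handwheel '[[[0.0019,-0.0007,0.0085,0,0,0],[0.0019,-0.0007,0.0085,0,0,0],[0.0033,-0.0011,0.009,0,0,0],[0.0033,-0.0011,0.009,0,0,0],[0.0047,-0.0016,0.0085,0,0,0],[0.0047,-0.0016,0.0085,0,0,0],[0,0,0,0,0,0]]]';  python3 - <<'E'
from h import *
p=state()["tool_pos"];d=p[:2]-np.array([.556,.104]);print("box xy",d@[.946,-.325],d@[.325,.946],p[2])
im,d=grab_frame("side");cv2.imwrite("pics/s3.png",im)
E
```

```text
time: 5.73
tool_pos: [0.4991, 0.088, 0.0648]
tool_rot: [0.32, 0.157, 0.933, -0.054]
contact_force: [-1.0, -1.0, -0.1]
gripper_width: -0.001
grasp_force: 0.0
time: 6.32
tool_pos: [0.5204, 0.0819, 0.1205]
tool_rot: [0.324, 0.156, 0.932, -0.053]
contact_force: [-1.1, 0.9, 1.1]
gripper_width: 0.001
grasp_force: 0.3
box xy -0.02648054302588762 -0.0324386153422837 0.12047669519213314
```

View pics/s3.png

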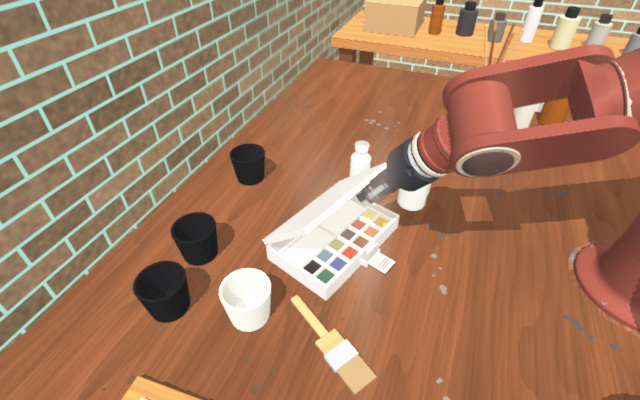

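The lid is riding up on the finger at about (375,190), and force stays near 1 N. Continuing the arc.

```bash
python3 -m handwheel '[[[0.0057,-0.002,0.0075,0,0,0],[0.0057,-0.002,0.0075,0,0,0],[0.0069,-0.0024,0.0065,0,0,0],[0.0069,-0.0024,0.0065,0,0,0],[0.0078,-0.0027,0.005,0,0,0],[0.0078,-0.0027,0.005,0,0,0],[0.0083,-0.0028,0.003,0,0,0],[0.0083,-0.0028,0.003,0,0,0]]]'; python3 -m handwheel '[[[0.0088,-0.003,0.0015,0,0,0],[0.0088,-0.003,0.0015,0,0,0],[0.0095,-0.0033,0,0,0,0],[0.0095,-0.0033,0,0,0,0],[0.0062,-0.0021,0,0,0,0],[0.0062,-0.0021,0,0,0,0],[0.0071,-0.0024,0,0,0,0],[0.0071,-0.0024,0,0,0,0],[0,0,0,0,0,0],[0,0,0,0,0,0],[0,0,0,0,0,0]]]';  python3 - <<'E'
from h import *
p=state()["tool_pos"];d=p[:2]-np.array([.556,.104]);print("box xy",d@[.946,-.325],d@[.325,.946],p[2])
im,d=grab_frame("side");cv2.imwrite("pics/s4.png",im)
E
```

```text
time: 7.03
tool_pos: [0.5766, 0.0616, 0.1612]
tool_rot: [0.322, 0.156, 0.932, -0.054]
contact_force: [-1.2, 0.7, -1.0]
gripper_width: 0.002
grasp_force: 0.2
time: 7.95
tool_pos: [0.6385, 0.0405, 0.1634]
tool_rot: [0.321, 0.156, 0.933, -0.054]
contact_force: [0.0, -0.6, 0.6]
gripper_width: 0.003
grasp_force: 0.0
box xy 0.0986915604817464 -0.033304213332716166 0.16344383130834356
```

View pics/s4.png

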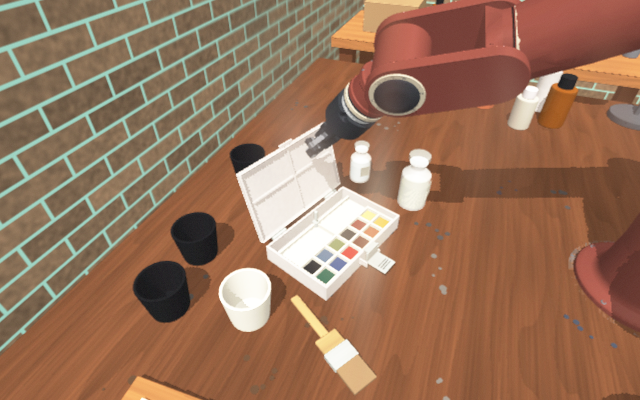

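The lid is past upright, with its inner face visible around (290,180), and the contact force is zero. Backing away and waiting.

```bash
python3 -m handwheel '[[[-0.0142,0.0049,0,0,0,0],[-0.0284,0.0098,0.005,0,0,0],[-0.0284,0.0098,0.015,0,0,0],[-0.0284,0.0098,0.02,0,0,0],[-0.0284,0.0098,0.02,0,0,0],[-0.0284,0.0098,0.02,0,0,0],[0,0,0.02,0,0,0],[0,0,0,0,0,0],[0,0,0,0,0,0],[0,0,0,0,0,0],[0,0,0,0,0,0],[0,0,0,0,0,0],[0,0,0,0,0,0],[0,0,0,0,0,0],[0,0,0,0,0,0],[0,0,0,0,0,0],[0,0,0,0,0,0],[0,0,0,0,0,0],[0,0,0,0,0,0],[0,0,0,0,0,0]]]'; python3 -m handwheel '[[[0,0,0,0,0,0],[0,0,0,0,0,0],[0,0,0,0,0,0],[0,0,0,0,0,0],[0,0,0,0,0,0],[0,0,0,0,0,0],[0,0,0,0,0,0],[0,0,0,0,0,0],[0,0,0,0,0,0],[0,0,0,0,0,0],[0,0,0,0,0,0],[0,0,0,0,0,0]]]'; python3 - <<'E'
from h import *
im,d=grab_frame("side");cv2.imwrite("pics/s5.png",im)
m=masks_of("side","lid")[0];v,u=np.nonzero(cv2.erode(m["region"].astype(np.uint8),np.ones((5,5))));C=camera_info("side")
P=np.array([world("side",(a,b),d[b,a],C) for a,b in zip(u,v) if d[b,a]>0]);P=P[P[:,2]>.07]
c=P.mean(0);n=np.linalg.svd(P-c,full_matrices=False)[2][2];n=n if n[0]<0 else -n
print(m["conf"],"normal",n.round(3),"lid angle",np.pi/2+np.arcsin(n[2]))
for t,z in(("tab_pad",.028),("lid_hinge",.04),("bottle_big",0),("bottle_small",0),("water_pot",0),("wash_brush",0)):
    for r in pinpoint("side",t)[:1]:print(t,round(r["conf"],2),np.round(onz("side",r["position"],z),3))
E
```

```text
time: 9.67
tool_pos: [0.4825, 0.0943, 0.2637]
tool_rot: [0.321, 0.156, 0.933, -0.054]
contact_force: [-1.2, 0.4, -0.3]
gripper_width: 0.003
grasp_force: 0.0
time: 10.67
tool_pos: [0.4825, 0.0943, 0.2636]
tool_rot: [0.321, 0.156, 0.933, -0.054]
contact_force: [0.1, 0.3, 0.2]
gripper_width: -0.001
grasp_force: 0.0
0.9 normal [-0.914  0.306  0.266] lid angle 1.8395206995623656
tab_pad 0.81 [0.446 0.145 0.028]
lid_hinge 0.78 [0.636 0.072 0.04 ]
bottle_big 0.74 [ 0.438 -0.086  0.   ]
bottle_small 0.84 [ 0.576 -0.125  0.   ]
water_pot 0.97 [0.639 0.315 0.   ]
wash_brush 0.56 [0.488 0.32  0.   ]
```

View pics/s5.png

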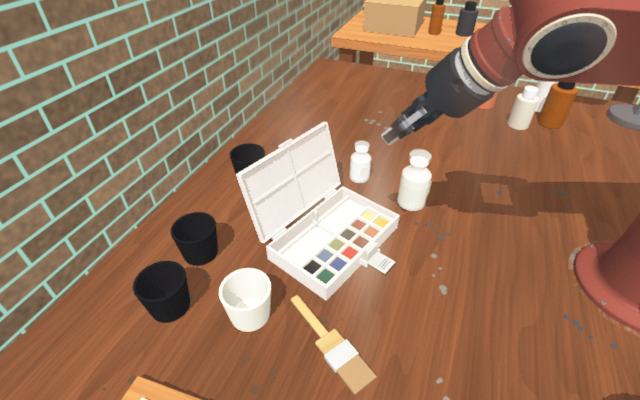

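The lid stands open at (293,180), measured at about 1.84 rad. The tab is up at (382,262), nothing has moved, and the gripper is clear.

```bash
python3 -c "from plant import *; print(job_done())"
```

```text
the job is handed in; nothing more can be done
None
```

The palette box is open: its lid measured about 1.84 rad, on its stop. The tab is back up, the box, bottles, pot and brush showed no shift beyond measuring error, and the arm is clear. I handed the job in at about 11 s; no verdict was returned.

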